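# Shim the hanging front foot of the dish rack and hold the wedge snug

### The job

The teal dish rack's orange front foot hangs clear of the granite: lay bamboo shims one on another under it, as many as leave room for the wedge (one or two), each slid in up to the teal stop behind the foot and left there. Then slide the dark wedge, thin end first, in on top of the shims straight under the foot until you feel it go tight and the soft foot gives by about two millimetres, without squashing the foot flat. Finish still gripping the wedge and keeping it tight there, and leave the sugar pot, reamer, strainer, cup and jar where they stand.

Things in the scene. Friction and masses are not known exactly. Their poses are not given: they have to be found in the camera images.
- foot_face (a point): Lowest point of the orange foot at the middle of the teal dish rack's near side, foot at rest; its height is the gap to the granite (15 to 28 mm). x axis: level, into the rack, the way shims and wedge go in; y level along the foot; z up. The foot is a roller-shaped pad, 30 mm long along y, radius 12 mm. The rack is fixed.
- foot_top (a point): Top of the orange foot, seen from above between two teal prongs, 36 mm above its lowest point. The prongs (60 mm over both) have undersides 14 mm and tops 32 mm above the foot's lowest point and reach 14 mm towards -x from the foot's middle.
- stop_face (a point): Middle of the face of the teal stop behind the foot, 75 mm beyond the foot's middle along +x, level with the foot's lowest point; 80 mm wide, reaching down to the granite, it stops shims and wedge. The rack's basket begins 10 mm behind it, 300 mm wide, its top up to 160 mm above the granite.
- pad (a joint): How far the soft orange foot is pushed up, in m: 0 hanging free, 0.010 squashed flat. Begins to give at about 1.3 N upward, then 0.9 N per mm. Prongs do not move.
- shim_a_center (a point): Centre of a light bamboo shim, a plain flat bar 145 x 40 x 8 mm (x, y, z), 35 g, lying flat on the granite; centre 4 mm up. Both ends alike.
- shim_b_center (a point): Centre of the second bamboo shim, the same as the first.
- wedge_grip (a point): Middle of the grip block of the dark brown wooden wedge (70 g), 16 mm above its flat underside. x axis: along the wedge to its thin end. Wedge 150 mm long, 36 mm wide; grip block 55 mm long, 32 mm high; then 20 mm at 18 mm thick, then the last 75 mm slope evenly from 18 mm to 3 mm thick at the tip, 123 mm ahead of this point.
- wedge_tip (a point): Middle of the wedge's thin end, 1.5 mm above its underside; axes as the grip block's.
- sugar_pot: White ceramic sugar pot with lid, 88 mm across, 100 mm high, origin under its middle. Leave alone.
- reamer: Wooden citrus reamer lying on the granite, about 150 mm long, 46 mm thick, along its x. Leave alone.
- tea_strainer: Steel tea strainer, bowl 72 mm across and 28 mm high (origin under the bowl), handle 95 mm beyond it along its -x. Leave alone.
- cup: Blue mug, 76 mm across, 85 mm high, origin under its middle. Leave alone.
- spice_jar: Amber glass jar with wooden cap, 52 mm across, 100 mm high, origin under its middle. Leave alone.
Not all that is in view belongs to the job. Of the things like the part that bears wedge_grip, leave any that is blue, purple or yellow; of the rest the smaller one is meant.

How it is judged (in metres and radians):
On the way, in this order (a step that is already met when the one before it is completed fails the run):
1. a shim lies on the granite under the foot, up to the stop, let go ((((x of shim_a_center in the frame of foot_face between -0.012 and 0.02 m and y of shim_a_center in the frame of foot_face between -0.014 and 0.014 m and height (world z) of shim_a_center below 0.008 m and angle between the x axis of shim_a_center and the x axis of foot_face, either way round below 0.2 rad) and contact force between the fingers and shim_a below 0.1 N) or ((x of shim_b_center in the frame of foot_face between -0.012 and 0.02 m and y of shim_b_center in the frame of foot_face between -0.014 and 0.014 m and height (world z) of shim_b_center below 0.008 m and angle between the x axis of shim_b_center and the x axis of foot_face, either way round below 0.2 rad) and contact force between the fingers and shim_b below 0.1 N))), for 0.2 s.
2. the wedge is in on top of the shims under the foot, tight, the foot giving (value of joint pad between 0.001 and 0.0075 m and contact force between wedge and rack above 0.7 N and x of wedge_tip in the frame of foot_face above 0.003 m and y of wedge_tip in the frame of foot_face between -0.016 and 0.016 m and angle between the x axis of wedge_tip and the x axis of foot_face, either way round below 0.2 rad and (contact force between wedge and shim_a above 0.3 N or contact force between wedge and shim_b above 0.3 N)), for 0.2 s.
At the end, for the whole second after the job is handed in: Wedge gripped (3 N) and straight (0.2 rad, 16 mm) between shims and foot, pressing both; foot pushed up 1 to 7.5 mm. A shim lies on the granite under the foot; each shim is in the stack within about 14 mm of the stop, 14 mm sideways, 0.2 rad, or has its centre over 100 mm away (all of step 2 and contact force between the fingers and wedge above 3 N and ((x of shim_a_center in the frame of foot_face between -0.012 and 0.02 m and y of shim_a_center in the frame of foot_face between -0.014 and 0.014 m and height (world z) of shim_a_center below 0.008 m and angle between the x axis of shim_a_center and the x axis of foot_face, either way round below 0.2 rad) or (x of shim_b_center in the frame of foot_face between -0.012 and 0.02 m and y of shim_b_center in the frame of foot_face between -0.014 and 0.014 m and height (world z) of shim_b_center below 0.008 m and angle between the x axis of shim_b_center and the x axis of foot_face, either way round below 0.2 rad)) and ((x of shim_a_center in the frame of foot_face between -0.012 and 0.02 m and y of shim_a_center in the frame of foot_face between -0.014 and 0.014 m and height (world z) of shim_a_center below 0.016 m and angle between the x axis of shim_a_center and the x axis of foot_face, either way round below 0.2 rad) or horizontal distance between shim_a_center and foot_face above 0.1 m) and ((x of shim_b_center in the frame of foot_face between -0.012 and 0.02 m and y of shim_b_center in the frame of foot_face between -0.014 and 0.014 m and height (world z) of shim_b_center below 0.016 m and angle between the x axis of shim_b_center and the x axis of foot_face, either way round below 0.2 rad) or horizontal distance between shim_b_center and foot_face above 0.1 m)); the arm keeps its last pose, push and grip.
It fails at once if the sugar pot, reamer, strainer, cup or jar is shifted more than 25 mm or tipped (distance of any of sugar_pot, reamer, tea_strainer, cup, spice_jar from where it was at the start of the episode above 0.025 m or angle between any of sugar_pot, reamer, tea_strainer, cup, spice_jar's own z axis and vertical above 0.4 rad).
It fails at once if the foot is squashed flat (value of joint pad above 0.009 m).
It also fails if it takes over 72 s, if anything falls off the work surface, if the arm or the gripper's body presses on something with over 40 N, if the wrist force passes 120 N, or if a joint passes its speed limit or range.

### The arm

A 6-joint arm with a two-finger parallel gripper is mounted at the origin on the work surface. World frame = base frame: x ahead of the robot, y to its left, z up, the work surface at z = 0. Lengths are in m, angles in degrees, forces in N, time in s.
With the tool pointing down it reaches from about 0.4 to 0.825 m from the base axis. Payload 7 kg.
Tool frame: the origin (TCP) lies between the finger pads; the fingertips stand 19 mm ahead of it and the grasp point (between the pads) is the TCP (r.tip_extent is the distance from the TCP to the fingertips, in m); z points along the fingers, y is the direction in which the jaws open and shut (so a half turn about z gives the same grasp; the last joint's range is limited). The gripper opens to 88 mm and grips with 3 to 60 N. Pads are 19 mm wide; open, the fingers measure 130 mm over their backs; the gripper's body (78 mm by 193 mm) begins 47 mm behind the grasp point.
Start: joints at [-47.091, 20.546, 0.682, 0, -70.136, -16.507], TCP at [0.3, -0.605, 0.246] pointing down, gripper open.
Joint ranges: [-176.03, 176.03], [-82.01, 121.73], [-58.28, 71.71], [-173.87, 95.51], [-174.79, -0.11], [-173.66, 173.66]. Speed limits (degrees/s): [136.94, 136.94, 172.46, 180, 180, 180].

### API

Orientations are given as [roll, pitch, yaw] about the fixed x, y, z axes, in that order (R = Rz(yaw) Ry(pitch) Rx(roll)).
In Python, from plant import r, capture, workorder, spotter gives the robot as it stands.
- The arm moves only by the tool step_arm, never from a script. Its argument "motion" is a list of rows, each a list of 5 numbers: the finger opening in m, from 0 to 0.0876, then the shift along the tool's x, y, z in m, then the turn about the tool's z in rad. In form: [[grip, dx, dy, dz, roll], ...]. A call has 1 to 5 rows; each row is the pose to reach, as a shift and turn from the pose commanded when the call began, along the tool's axes at that moment; what a row does not reach only later rows make up. A row lasts 1/8 s, in which the tool goes at most 62.5 mm and 10.7 degrees, less where a joint would pass 70% of its speed; a pose out of reach is approached as far as the arm can. A call with a gripper value outside its range is refused whole. The fingers move at their own pace and stop on an object; "newtons" is the grip in N (left out, the last holds). Time passes only in rows, so rows that repeat a pose let the fingers close. It gives the time, the measured TCP pose, the force and the opening at its end, in the units of the state.
- r.get_state(): the state, without advancing time (a new reading comes with each control period).
- capture(name): name is "scene" or "side" or "wrist"; returns a dict with "image" (400x640x3 uint8, red, green, blue), "z_map" (400x640 float32, m along the optical axis (not along the pixel's ray), 0 where there is no reading), "fx", "fy", "cx", "cy" (pixels), "pose" (4x4, takes a point from camera to world coordinates). Camera axes: x right, y down, z forward; pixel columns grow to the right and rows downward; lengths in m; the calibration is good to about 2 mm. A picture is of the moment at which its call begins.
- workorder.close_job(): hands the job in, once; it reports no verdict.
Trained networks look in the newest picture that a camera, given by its name, has taken for a name from the list of things; names that differ only in an ending like _2 or _b are one class to them, and where a whole thing is asked for, a point or a joint stands for the part that bears it (a point fixed in the world has none). Each returns a list of dicts, best first, with "p" (0 to 1); they miss things now and then, are a little off and sometimes report something else, mostly with a low value. They report only what shows in the picture. A call takes as long as a camera call. They do not tell look-alikes from the thing itself.
- spotter.regions_of(camera, label): "mask" (400x640 bool, what is visible of it).
- spotter.tip_of(camera, label): "location" ([x, y, z] in m, in world coordinates, good to about 4 mm: a listed point, or the origin of a listed thing).
The state is a dict: "time_s": time; "joints": joint angles; "qd": joint speeds; "joint_torque": joint torques, N m; "tcp_pos": TCP position; "eef_rot": TCP orientation; "contact_force": force on the tool from outside, world axes, zero at the start; "moment": the same for the moment, N m; "gripper_width": finger opening in m.
Only numpy, scipy, OpenCV 4.12 (cv2) and the standard library are available. Lean on these libraries where they do the work, as an engineer would, in place of code of your own. Each camera call takes 0.05 s, during which the arm holds its last target.

## Working session

There is one attempt and no reset: what is moved stays moved. The work goes in short steps, Python scripts to look and compute and a tool call to move; the robot and the scene stay as the last step left them, time stands still between calls to the robot, and variables do not carry over. Pictures are saved under pics/ and viewed, and the job is handed in when it is done.

Besides the shell and the picture viewer there is one more tool, called after "Emit:" by a JSON object that holds its "api" and its "payload", one argument or row to a line. step_arm: Moves the arm, as the interface text tells. Its arguments: {"type":"object","properties":{"motion":{"type":"array","items":{"type":"array","items":{"type":"number"}}},"newtons":{"type":"number"}},"required":["motion"]}

```bash
ls; mkdir -p pics; cat > h.py <<'E'
import numpy as np, cv2
from plant import r, capture, workorder, spotter
def save(name,cap): cv2.imwrite('pics/'+name+'.png',cap['image'][:,:,::-1])
def cloud(c):
    z=c['z_map']; v,u=np.mgrid[:z.shape[0],:z.shape[1]]
    P=np.stack([(u-c['cx'])/c['fx']*z,(v-c['cy'])/c['fy']*z,z],-1)
    W=P@c['pose'][:3,:3].T+c['pose'][:3,3]
    W[z<=0]=np.nan
    return W
E
python3 - <<'E'
from h import *
print(r.get_state())
for n in ['scene','side','wrist']:
    c=capture(n); save(n+'0',c); print(n,c['pose'].round(3).tolist(),c['fx'])
    for l in ['foot_face','foot_top','stop_face','shim_a_center','wedge_grip','wedge_tip','sugar_pot','reamer','tea_strainer','cup','spice_jar']:
        print(l,[(round(float(d['p']),2),np.round(d['location'],3).tolist()) for d in spotter.tip_of(n,l)])
E
```

```text
pics
{'time_s': 0.0, 'joints': array([-4.70928684e+01,  2.05904984e+01,  6.32855801e-01, -1.91224369e-02,
       -7.01353283e+01, -1.65064769e+01]), 'qd': array([-0.02532703,  0.00650014,  0.06361738,  0.0362327 , -0.00641065,
       -0.01201781]), 'joint_torque': array([-4.33679752e-04, -5.82718134e+01,  2.93046999e+01,  6.99684441e+00,
        6.78255004e-03, -1.45636864e-04]), 'tcp_pos': array([ 0.29989777, -0.60420474,  0.2446294 ]), 'eef_rot': array([ 1.79905753e+02, -9.18223390e-03, -1.53605850e+02]), 'contact_force': array([-0.32771873, -0.39639295,  0.76305666]), 'moment': array([ 0.00022136, -0.00088737,  0.00487629]), 'gripper_width': 0.08776249060428837}
scene [[-0.687, 0.621, -0.378, 1.202], [0.727, 0.589, -0.353, 0.751], [0.003, -0.517, -0.856, 1.688], [0.0, 0.0, 0.0, 1.0]] 491.2400671906332
foot_face [(0.64, [0.602, 0.01, 0.027])]
foot_top [(0.84, [0.602, 0.007, 0.055])]
stop_face [(0.61, [0.673, 0.01, 0.02])]
shim_a_center [(0.82, [0.482, -0.393, 0.006])]
wedge_grip [(0.79, [0.427, 0.584, 0.021]), (0.75, [0.43, 0.256, 0.02]), (0.75, [0.285, -0.121, 0.018]), (0.61, [0.3
[... 905 characters left out ...]
0.96, [0.295, 0.411, -0.0]), (0.85, [0.405, -0.09, 0.002]), (0.84, [0.552, 0.258, -0.001]), (0.68, [0.281, 0.672, 0.002]), (0.66, [0.356, 0.219, 0.003])]
sugar_pot [(0.75, [0.664, 0.306, 0.002])]
reamer [(0.61, [0.466, 0.453, 0.002])]
tea_strainer [(0.46, [0.708, -0.311, -0.001]), (0.32, [0.604, 0.006, 0.057])]
cup [(0.6, [0.611, 0.446, 0.0])]
spice_jar [(0.68, [0.606, -0.424, -0.002])]
wrist [[-0.444, 0.853, 0.273, 0.226], [0.896, 0.423, 0.136, -0.642], [0.001, 0.305, -0.952, 0.385], [0.0, 0.0, 0.0, 1.0]] 328.0356345489822
foot_face []
foot_top []
stop_face []
shim_a_center [(0.89, [0.476, -0.391, 0.005])]
wedge_grip []
wedge_tip []
sugar_pot []
reamer []
tea_strainer []
cup []
spice_jar []
```

View pics/scene0.png

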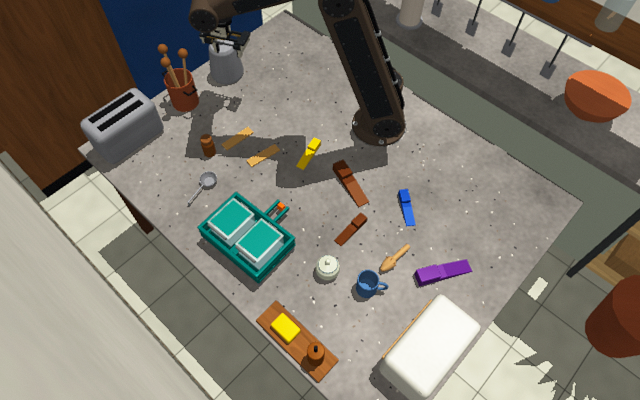

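View pics/side0.png

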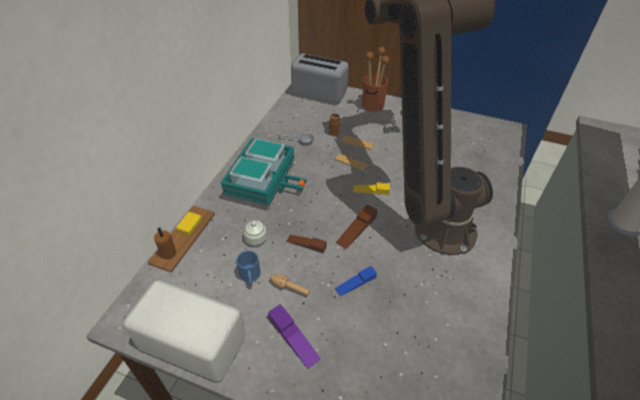

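View pics/wrist0.png

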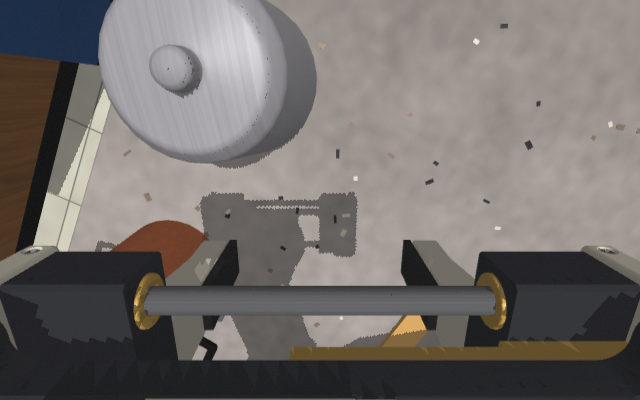

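The scene shows two bamboo shims at (238,138) and (264,155), the orange foot at (280,208), and the small brown wedge at (350,230). The larger brown wedge at (350,183) is the decoy. Next I'll measure these properly.

```bash
python3 - <<'E'
from h import *
for n in ['scene','side']:
    c=capture(n); W=cloud(c); im=c['image']; hsv=cv2.cvtColor(im,cv2.COLOR_RGB2HSV)
    X,Y,Z=W[...,0],W[...,1],W[...,2]
    def rect(m,name):
        m=cv2.morphologyEx(m.astype(np.uint8),cv2.MORPH_OPEN,np.ones((2,2)))
        k,l,s,_=cv2.connectedComponentsWithStats(m)
        for i in range(1,k):
            if s[i,4]<60: continue
            P=W[l==i]; P=P[~np.isnan(P[:,0])]
            (cx,cy),(w,h),a=cv2.minAreaRect((P[:,:2]*1000).astype(np.float32))
            print(n,name,s[i,4],'c',round(cx,1),round(cy,1),'wh',round(w,1),round(h,1),'a',round(a,1),'z med/95',(np.nanpercentile(P[:,2],[5,50,95])*1000).round(1))
    H,S,V=[hsv[...,i].astype(int) for i in range(3)]
    rect((H>10)&(H<26)&(S>90)&(Z<0.03)&(Z>-0.01)&(X>0.3)&(X<0.75)&(Y<-0.1)&(Y>-0.6),'shim')
    rect((H<14)&(S>110)&(Z<0.06)&(Z>-0.01)&(abs(X-0.48)<.12)&(abs(Y-0.257)<.08),'wedge')
    rect((H>3)&(H<20)&(S>150)&(V>150)&(abs(X-0.6)<.04)&(abs(Y-0.007)<.05),'foot')
    rect((H>78)&(H<95)&(S>120)&(X<0.66)&(X>0.55)&(abs(Y)<.1),'prong')
    rect((H>78)&(H<95)&(S>120)&(X<0.66)&(X>0.55)&(Z>0.025),'prongtop')
    t=(H>78)&(H<95)&(S>120)&(X>0.55)&(X<1)&(abs(Y)<.3)
    rect(t,'rack')
    g=(abs(X-0.5)<.04)&(abs(Y-.12)<.04); print('granite z',np.nanmedian(Z[g]))
    g=(abs(X-0.5)<.04)&(abs(Y+.2)<.03); print('granite z',np.nanmedian(Z[g]))
    big=cv2.resize(im[170:250,230:310] if n=='scene' else im[140:220,230:320],None,fx=7,fy=7,interpolation=cv2.INTER_CUBIC)
    cv2.imwrite(f'pics/{n}_foot.png',big[:,:,::-1])
    a=capture(n)
    for l in ['shim_a_center','foot_face','foot_top','stop_face']:
      for rr in spotter.regions_of(n,l):
        m=rr['mask'];P=W[m];P=P[~np.isnan(P[:,0])]
        if len(P)<10: continue
        (cx,cy),(w,h),an=cv2.minAreaRect((P[:,:2]*1000).astype(np.float32))
        print(l,round(float(rr['p']),2),m.sum(),round(cx),round(cy),round(w),round(h),round(an,1),np.percentile(P[:,2],[5,50,95]).round(4))
E
```

```text
scene shim 286 c 483.0 -384.5 wh 50.0 145.9 a 86.0 z med/95 [-4.2  4.8 13.6]
scene shim 305 c 467.7 -239.4 wh 48.2 145.4 a 79.1 z med/95 [-5.4  5.1 14. ]
scene shim 69 c 369.2 -99.5 wh 84.5 29.9 a 13.7 z med/95 [ 0.5 10.9 20.2]
scene wedge 370 c 478.0 261.3 wh 35.1 155.5 a 89.5 z med/95 [-3.4 13.3 34. ]
scene prong 63 c 612.8 27.8 wh 90.5 23.1 a 6.8 z med/95 [-3.8 42.6 57.4]
scene prongtop 60 c 612.8 27.8 wh 90.5 23.1 a 6.8 z med/95 [-4.  41.4 57.5]
scene rack 1928 c 729.4 15.1 wh 320.2 301.7 a 3.1 z med/95 [  4.2  78.2 109.9]
scene rack 712 c 792.7 -51.0 wh 117.8 94.5 a 2.6 z med/95 [121.5 128.  134.5]
scene rack 779 c 784.5 91.9 wh 117.5 92.2 a 2.7 z med/95 [134.8 140.8 146.8]
granite z -0.0010078147041414631
granite z -0.0011668159923154953
foot_face 0.77 4995 735 -14 312 361 3.4 [0.0434 0.1072 0.1431]
stop_face 0.87 5048 731 -16 320 364 3.3 [0.0415 0.1067 0.1431]
side shim 167 c 474.1 -386.0 wh 48.9 137.4 a 88.5 z med/95 [ 0.5  7.3 13.8]
side shim 199 c 458.6 -240.8 wh 49.7 140.5 a 83.5 z med/95 [ 1.3  7.2 13.9]
side shim 81 c 352.8 -107.3 wh 96.2 34.5 a 4.5 z med/95 [ 5.8 14.9 25.6]
side wedge 271 c 472.4 261.7 wh 142.1 36.9 a 0.1 z med/95 [ 5.7 18.9 35.9]
side rack 351 c 783.9 -52.6 wh 112.6 92.1 a 2.0 z med/95 [124.9 129.2 134. ]
side rack 974 c 720.0 57.3 wh 346.2 208.9 a 58.8 z med/95 [ 37.   74.9 105.6]
side rack 421 c 776.8 92.1 wh 113.9 94.7 a 6.0 z med/95 [138.3 142.5 147.5]
granite z 0.0003252835378808605
granite z 0.00015287167207578278
shim_a_center 0.54 226 480 -394 65 148 88.5 [-0.0021  0.0066  0.0138]
foot_face 0.92 3678 793 -4 358 400 43.0 [0.0201 0.103  0.1437]
foot_face 0.55 257 468 -252 68 154 82.3 [-0.0013  0.0067  0.0133]
foot_top 0.85 3636 774 -43 369 431 3.2 [0.0312 0.1035 0.1437]
stop_face 0.81 3523 772 -16 368 376 3.2 [0.0398 0.104  0.1438]
```

```bash
python3 - <<'E'
from h import *
from collections import defaultdict
D=defaultdict(list)
for k in range(4):
  for n in ['scene','side']:
    c=capture(n)
    for l in ['foot_face','foot_top','stop_face','shim_a_center','wedge_grip','wedge_tip']:
        for d in spotter.tip_of(n,l):
            p=np.array(d['location'])
            if l.startswith('wedge') and abs(p[1]-.257)>.02: continue
            D[l,n,'b' if p[1]>-.32 else 'a'].append(p)
for k in sorted(D): print(k,len(D[k]),np.mean(D[k],0).round(4),np.std(D[k],0).round(4))
print(r.get_state()['time_s'])
E
```

```text
('foot_face', 'scene', 'b') 6 [0.5499 0.008  0.0207] [0.0743 0.1446 0.0089]
('foot_face', 'side', 'b') 5 [0.6122 0.0653 0.0138] [0.0257 0.1199 0.008 ]
('foot_top', 'scene', 'b') 4 [0.6014 0.0066 0.0548] [0.0016 0.001  0.0003]
('foot_top', 'side', 'a') 1 [ 0.606  -0.4195 -0.0062] [0. 0. 0.]
('foot_top', 'side', 'b') 4 [0.6003 0.0072 0.059 ] [0.0017 0.0017 0.0018]
('shim_a_center', 'scene', 'a') 4 [ 0.4808 -0.3932  0.0067] [0.001  0.001  0.0014]
('shim_a_center', 'side', 'a') 4 [ 0.4838 -0.3923  0.0035] [0.0011 0.0014 0.0002]
('shim_a_center', 'side', 'b') 1 [0.603  0.0068 0.0585] [0. 0. 0.]
('stop_face', 'scene', 'b') 8 [0.6447 0.1167 0.0112] [0.0707 0.2477 0.0099]
('stop_face', 'side', 'b') 6 [0.6204 0.1241 0.0127] [0.0815 0.1741 0.008 ]
('wedge_grip', 'scene', 'b') 3 [0.4302 0.2548 0.0161] [0.0009 0.0015 0.0013]
('wedge_grip', 'side', 'b') 5 [0.453  0.2594 0.0146] [0.0501 0.0025 0.0081]
('wedge_tip', 'scene', 'b') 4 [0.553 0.257 0.001] [0.0003 0.0011 0.0016]
('wedge_tip', 'side', 'b') 4 [5.529e-01 2.548e-01 3.000e-04] [0.0005 0.0022 0.0016]
5.2
```

View pics/side_foot.png

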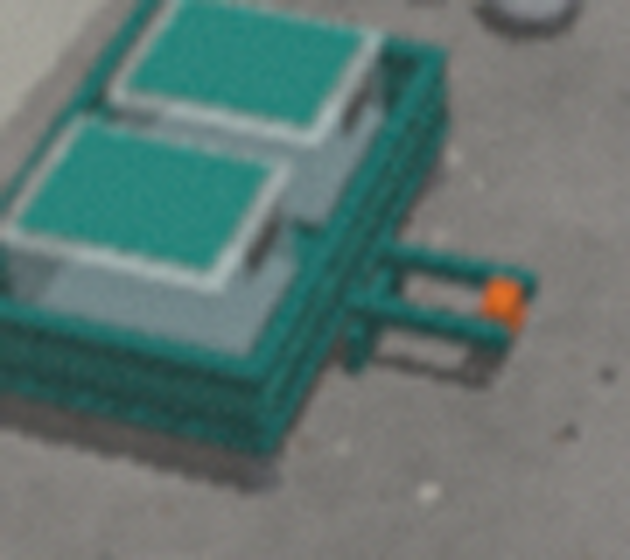

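View pics/scene_foot.png

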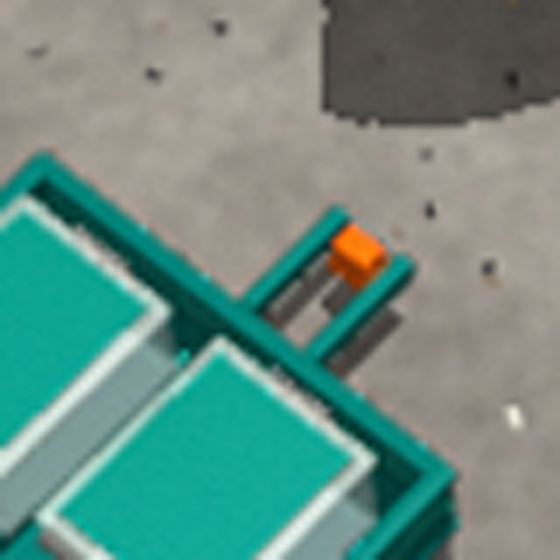

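The side crop shows the foot at roughly (505,300) between the prongs, with the stop behind it. I'll move above the nearer shim, tool x pointing into the rack.

Emit:
{"api": "step_arm", "payload": {
  "motion": [
    [0.0876,-0.23,0.298,0,-2.54],
    [0.0876,-0.23,0.298,0,-2.54],
    [0.0876,-0.23,0.298,0,-2.54],
    [0.0876,-0.23,0.298,0,-2.54],
    [0.0876,-0.23,0.298,0,-2.54]
  ]
}}

```text
time_s: 5.82
tcp_pos: [0.3612, -0.2964, 0.2458]
eef_rot: [-179.9, -0.0, -99.5]
contact_force: [1.3, -0.0, 0.8]
gripper_width: 0.0877
```

```bash
cat >> h.py <<'E'
def delta(x,y,z,yaw=None):
    s=r.get_state(); p=s['tcp_pos']; ya=np.radians(s['eef_rot'][2])
    d=np.array([x,y,z])-p
    out=[d[0]*np.cos(ya)+d[1]*np.sin(ya), d[0]*np.sin(ya)-d[1]*np.cos(ya), -d[2]]
    roll=0 if yaw is None else -((yaw-s['eef_rot'][2]+180)%360-180)
    print('t',round(s['time_s'],2),'tcp',p.round(4),'rot',s['eef_rot'].round(2),'w',round(s['gripper_width'],4),'F',s['contact_force'].round(2),'-> d',np.round(out,4),'roll',round(np.radians(roll),3),'j',s['joints'].round(1))
E
python3 - <<'E'
from h import *
delta(0.375,-0.235,0.25,-8)
E
```

```text
t 5.83 tcp [ 0.3612 -0.2964  0.2458] rot [-1.7995e+02 -1.0000e-02 -9.9550e+01] w 0.0877 F [ 1.3  -0.02  0.77] -> d [-0.0628 -0.0034 -0.0042] roll -1.598 j [-15.1   0.5 -24.4   0.  -65.    5.6]
```

Emit:
{"api": "step_arm", "payload": {
  "motion": [
    [0.0876,-0.06,0,0,-1.6],
    [0.0876,-0.06,0,0,-1.6],
    [0.0876,-0.06,0,0,-1.6],
    [0.0876,-0.06,0,0,-1.6],
    [0.0876,-0.06,0,0,-1.6]
  ]
}}

```text
time_s: 6.45
tcp_pos: [0.3715, -0.2389, 0.2458]
eef_rot: [-180.0, -0.0, -45.8]
contact_force: [-0.1, 0.2, -0.2]
gripper_width: 0.0877
```

Emit:
{"api": "step_arm", "payload": {
  "motion": [
    [0.0876,0,0,0,-0.67],
    [0.0876,0,0,0,-0.67],
    [0.0876,0,0,0,-0.67],
    [0.0876,0,0,0,-0.67],
    [0.0876,0,0,0,-0.67]
  ]
}}

```text
time_s: 7.08
tcp_pos: [0.3714, -0.239, 0.2457]
eef_rot: [180.0, -0.0, -7.8]
contact_force: [-0.6, -0.4, 0.7]
gripper_width: 0.0877
```

```bash
cat >> h.py <<'E'
def rects(c,W,m,name,minpx=60):
    m=cv2.morphologyEx(m.astype(np.uint8),cv2.MORPH_OPEN,np.ones((3,3)))
    k,l,s,_=cv2.connectedComponentsWithStats(m)
    for i in range(1,k):
        if s[i,4]<minpx: continue
        P=W[l==i]; P=P[~np.isnan(P[:,0])]
        if len(P)<20: continue
        (cx,cy),(w,h),a=cv2.minAreaRect((P[:,:2]*1000).astype(np.float32))
        if h>w: w,h,a=h,w,a-90
        print(name,s[i,4],'px',s[i,:4],'c',round(cx,1),round(cy,1),'LxW',round(w,1),round(h,1),'ang',round((a+90)%180-90,1),'z',(np.nanpercentile(P[:,2],[5,50,95])*1000).round(1))
def hsvs(c):
    hsv=cv2.cvtColor(c['image'],cv2.COLOR_RGB2HSV); return [hsv[...,i].astype(int) for i in range(3)]
E
python3 - <<'E'
from h import *
delta(0.375,-0.235,0.25,-8)
c=capture('wrist'); save('w1',c); W=cloud(c); H,S,V=hsvs(c)
rects(c,W,(H>10)&(H<26)&(S>90)&(W[...,2]<.03),'shim')
print(W[100,320],W[200,100])
for d in spotter.tip_of('wrist','shim_a_center'): print(d)
E
```

```text
t 7.08 tcp [ 0.3714 -0.239   0.2457] rot [ 1.80e+02 -2.00e-02 -7.83e+00] w 0.0877 F [-0.56 -0.36  0.66] -> d [ 0.003  -0.0044 -0.0043] roll 0.003 j [ -7.   -2.2 -27.1   0.  -65.1  89.2]
shim 4638 px [426   0  45 121] c 467.2 -389.9 LxW 120.5 41.0 ang -4.2 z [6.4 8.  9.4]
shim 5152 px [296   8  40 143] c 465.9 -245.6 LxW 146.2 39.8 ang -9.5 z [6.9 8.2 9.6]
shim 700 px [178 156  27  62] c 366.2 -84.9 LxW 76.5 23.5 ang 2.1 z [ 3.2  8.3 15.7]
shim 815 px [211 167  48  99] c 321.9 -111.1 LxW 130.4 36.0 ang 13.9 z [ 0.9 13.1 27.4]
shim 2013 px [  0 217 114  41] c 319.4 97.3 LxW 146.2 49.1 ang 74.4 z [ 3.7 18.9 26.2]
shim 120 px [112 235  18  16] c 316.4 20.2 LxW 18.4 8.6 ang 44.3 z [ 2.3 14.8 28. ]
[ 0.44677365 -0.24951797  0.0082181 ] [0.36668297 0.03521165 0.0008439 ]
{'location': [0.4678, -0.2447, 0.0011], 'p': 0.71}
```

View pics/w1.png

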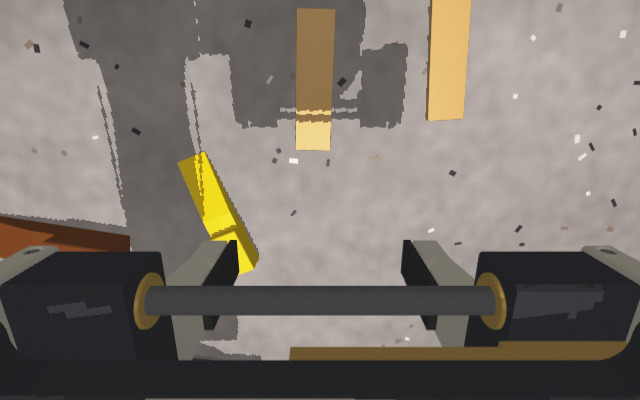

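The wrist view shows shim b at (315,80), with its near end at (313,150). The other shim is at right, (448,60). Next I'll grasp shim b near its rear end.

Emit:
{"api": "step_arm", "payload": {
  "motion": [
    [0.0876,0.04,-0.008,0.06,0.03],
    [0.0876,0.04,-0.008,0.12,0.03],
    [0.0876,0.04,-0.008,0.18,0.03],
    [0.0876,0.04,-0.008,0.21,0.03],
    [0.0876,0.04,-0.008,0.2235,0.03]
  ]
}}

```text
time_s: 7.8
tcp_pos: [0.4111, -0.2364, 0.0203]
eef_rot: [180.0, 0.2, -9.6]
contact_force: [-0.2, -0.3, 0.6]
gripper_width: 0.088
```

Emit:
{"api": "step_arm", "payload": {
  "motion": [
    [0.06,0,0,0,0],
    [0.03,0,0,0,0],
    [0.03,0,0,0,0],
    [0.03,0,0,0,0]
  ],
  "newtons": 25
}}

```text
time_s: 8.3
tcp_pos: [0.4127, -0.2365, 0.023]
eef_rot: [-180.0, -0.1, -9.5]
contact_force: [-0.1, -0.7, 0.2]
gripper_width: 0.0534
```

```bash
python3 - <<'E'
from h import *
delta(0.54,0.004,0.14,3)
E
```

```text
t 8.3 tcp [ 0.4127 -0.2365  0.023 ] rot [-1.7999e+02 -1.1000e-01 -9.5000e+00] w 0.0534 F [-0.12 -0.67  0.24] -> d [ 0.0858 -0.2583 -0.117 ] roll -0.218 j [ -6.   17.8 -39.4   0.  -32.7  86.5]
```

Emit:
{"api": "step_arm", "payload": {
  "motion": [
    [0.03,0,0,0,0],
    [0.03,0,0,0,0],
    [0.03,0,0,0,0]
  ]
}}

```text
time_s: 8.68
tcp_pos: [0.4123, -0.2365, 0.0224]
eef_rot: [180.0, -0.0, -9.5]
contact_force: [-0.6, 1.0, 5.7]
gripper_width: 0.0397
```

Emit:
{"api": "step_arm", "payload": {
  "motion": [
    [0.03,0,0,-0.03,0],
    [0.03,0,0,-0.08,0],
    [0.03,0,0,-0.08,0]
  ]
}}

```text
time_s: 9.05
tcp_pos: [0.4145, -0.2369, 0.1054]
eef_rot: [180.0, -0.4, -9.5]
contact_force: [0.3, 0.3, -0.1]
gripper_width: 0.0396
```

```bash
python3 - <<'E'
from h import *
c=capture('wrist'); save('w2',c); W=cloud(c); H,S,V=hsvs(c)
rects(c,W,(H>10)&(H<26)&(S>90)&(W[...,2]<.13)&(W[...,2]>0.04),'shim')
# exact foot measure of rack from here?
delta(0.48,0.004,0.14,3)
E
```

```text
shim 24168 px [273   0  96 286] c 466.1 -245.6 LxW 135.9 40.0 ang -9.7 z [90.2 91.3 92.3]
t 9.1 tcp [ 0.4132 -0.2366  0.1036] rot [-179.98   -0.21   -9.5 ] w 0.0393 F [ 0.19 -0.01 -0.76] -> d [ 0.0262 -0.2483 -0.0364] roll -0.218 j [ -6.   10.2 -34.8  -0.  -44.7  86.5]
```

View pics/w2.png

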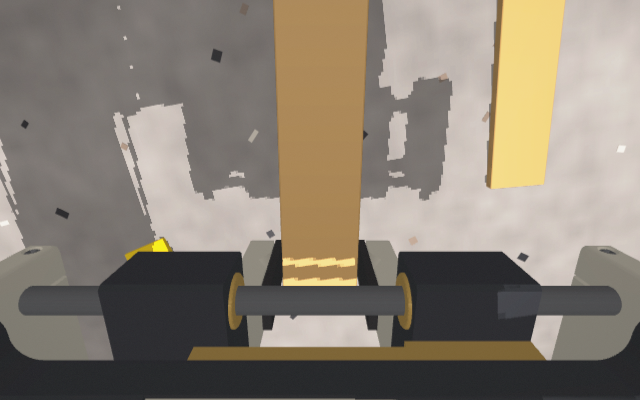

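The shim is held level, filling the view from (273,0) to (369,286). I'll view the foot from offset to the side on the way.

Emit:
{"api": "step_arm", "payload": {
  "motion": [
    [0.03,0.0,0,-0.06,-0.1],
    [0.03,0.028,-0.12,-0.096,-0.218],
    [0.03,0.028,-0.174,-0.096,-0.218],
    [0.03,0.028,-0.174,-0.096,-0.218],
    [0.03,0.028,-0.174,-0.096,-0.218]
  ]
}}

```text
time_s: 9.72
tcp_pos: [0.4694, -0.0665, 0.1976]
eef_rot: [-180.0, 0.0, 3.2]
contact_force: [0.5, -0.5, -0.5]
gripper_width: 0.0392
```

```bash
python3 - <<'E'
from h import *
delta(0.47,-0.07,0.20,3)
c=capture('wrist'); save('w3',c); W=cloud(c); H,S,V=hsvs(c)
for l in ['foot_top','stop_face','foot_face']:
    print(l,[(round(float(d['p']),2),np.round(d['location'],4).tolist()) for d in spotter.tip_of('wrist',l)])
rects(c,W,(H>3)&(H<18)&(S>170)&(V>150)&(abs(W[...,0]-.6)<.05)&(abs(W[...,1])<.06),'foot',20)
t=(H>78)&(H<95)&(S>120)
rects(c,W,t&(W[...,0]<.655)&(W[...,2]>.03),'prongs')
rects(c,W,t&(W[...,0]>.655)&(W[...,0]<.7),'stop/rim')
E
```

```text
t 9.72 tcp [ 0.4694 -0.0665  0.1976] rot [-1.7999e+02  1.0000e-02  3.2400e+00] w 0.0392 F [ 0.52 -0.55 -0.47] -> d [ 0.0004  0.0035 -0.0024] roll 0.004 j [ 15.8   3.7 -27.9  -0.  -58.5  77.5]
foot_top [(0.95, [0.6011, 0.0055, 0.0566])]
stop_face []
foot_face [(0.77, [0.5966, 0.0036, 0.0214])]
foot 1139 px [221  10  41  32] c 600.9 4.4 LxW 29.2 21.5 ang -86.4 z [36.8 55.1 56.7]
prongs 799 px [199   0  23  44] c 602.1 28.5 LxW 32.3 11.4 ang 3.7 z [39.4 51.1 52.9]
prongs 472 px [261   0  13  44] c 603.2 -18.1 LxW 29.6 8.7 ang 3.2 z [50.  51.6 53.1]
```

View pics/w3.png

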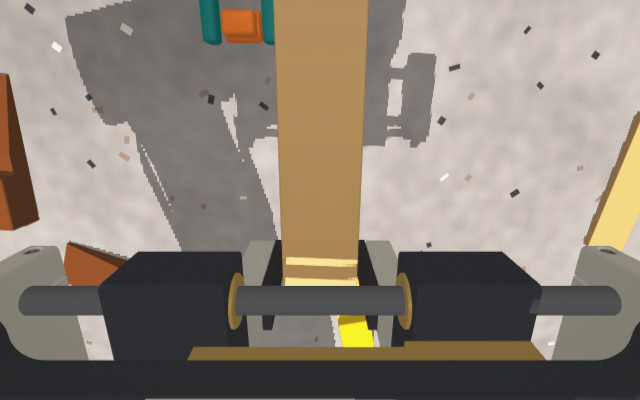

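The foot shows at (241,26) between the prongs, with its top at about 55.6 mm. That gives a gap of about 19.6 mm, so one shim leaves 11.6 mm for the wedge, while two would leave barely 3.6 mm. I'll place the first shim.

Emit:
{"api": "step_arm", "payload": {
  "motion": [
    [0.03,-0.03,-0.06,0,0],
    [0.03,-0.03,-0.063,0.05,0],
    [0.03,-0.03,-0.063,0.11,0],
    [0.03,-0.03,-0.063,0.155,0],
    [0.03,-0.03,-0.063,0.155,0]
  ]
}}

```text
time_s: 10.55
tcp_pos: [0.4324, -0.0103, 0.0404]
eef_rot: [179.8, 0.4, 2.9]
contact_force: [0.1, -0.9, 0.9]
gripper_width: 0.0394
```

```bash
python3 - <<'E'
from h import *
delta(0.4363,-0.0051,0.024,3.5)
delta(0.5486,0.0018,0.024,3.5)
c=capture('wrist'); save('w4',c); W=cloud(c); H,S,V=hsvs(c)
rects(c,W,(H>10)&(H<26)&(S>90)&(S<170)&(W[...,2]<.13)&(W[...,0]>0.4)&(abs(W[...,1])<.06),'shim')
rects(c,W,(H>3)&(H<18)&(S>170)&(V>150)&(abs(W[...,0]-.6)<.05)&(abs(W[...,1])<.06),'foot',20)
E
```

```text
t 10.55 tcp [ 0.4324 -0.0103  0.0404] rot [179.84   0.44   2.86] w 0.0394 F [ 0.15 -0.95  0.93] -> d [ 0.0041 -0.005   0.0164] roll -0.011 j [ 24.9  12.8 -43.5  -0.  -34.1  67.9]
t 10.55 tcp [ 0.4324 -0.0103  0.0404] rot [179.84   0.44   2.86] w 0.0394 F [ 0.15 -0.95  0.93] -> d [ 0.1166 -0.0063  0.0164] roll -0.011 j [ 24.9  12.8 -43.5  -0.  -34.1  67.9]
shim 22125 px [273   0  96 260] c 492.5 -8.7 LxW 119.7 43.2 ang 3.1 z [24.1 25.4 26.6]
shim 1247 px [282 262  76  24] c 424.0 -10.7 LxW 39.9 14.8 ang -86.3 z [25.4 26.3 27.3]
shim 511 px [228 272  16  58] c 460.1 14.3 LxW 15.5 1.7 ang 3.9 z [ 96.8 105.4 108.4]
shim 507 px [396 272  16  58] c 462.5 -31.7 LxW 15.3 1.9 ang 4.0 z [ 96.8 105.5 108.6]
shim 5092 px [188 341 344  19] c 454.1 -18.7 LxW 82.8 7.5 ang -87.2 z [111.7 114.8 117.1]
```

View pics/w4.png

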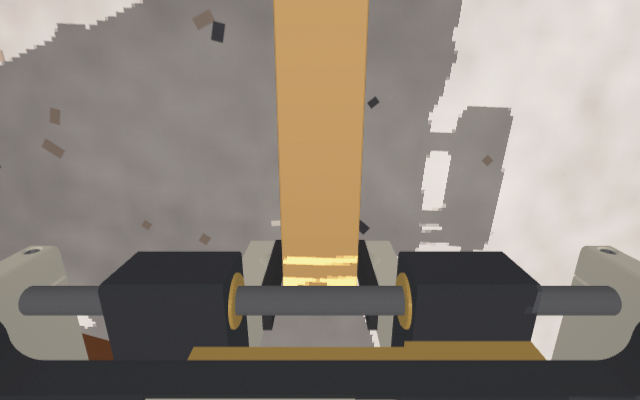

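Emit:
{"api": "step_arm", "payload": {
  "motion": [
    [0.03,0,0,0,0]
  ]
}}

```text
time_s: 10.72
tcp_pos: [0.4365, -0.0082, 0.0446]
eef_rot: [-180.0, -0.1, 3.0]
contact_force: [0.3, -0.5, -0.5]
gripper_width: 0.0393
```

```bash
python3 - <<'E'
from h import *
delta(0.4363,-0.0051,0.024,3.5)
E
```

```text
t 10.72 tcp [ 0.4365 -0.0082  0.0446] rot [-1.7997e+02 -1.3000e-01  2.9600e+00] w 0.0393 F [ 0.33 -0.46 -0.52] -> d [-0.     -0.0031  0.0206] roll -0.009 j [ 25.   12.4 -43.2   0.  -34.2  67.9]
```

Emit:
{"api": "step_arm", "payload": {
  "motion": [
    [0.03,0,-0.003,0.015,-0.009],
    [0.03,0.01,-0.003,0.02,-0.009],
    [0.03,0.04,-0.0035,0.02,-0.009],
    [0.03,0.07,-0.004,0.02,-0.009],
    [0.03,0.09,-0.004,0.02,-0.009]
  ]
}}

```text
time_s: 11.35
tcp_pos: [0.528, 0.0008, 0.0246]
eef_rot: [-180.0, -0.2, 3.5]
contact_force: [0.0, -0.7, -0.2]
gripper_width: 0.0397
```

```bash
python3 - <<'E'
from h import *
delta(0.5486,0.0018,0.024,3.5)
c=capture('wrist'); save('w5',c); W=cloud(c); H,S,V=hsvs(c)
rects(c,W,(H>3)&(H<18)&(S>170)&(V>150)&(abs(W[...,0]-.6)<.05)&(abs(W[...,1])<.06)&(W[...,2]>0.05),'foottop',20)
t=(H>78)&(H<95)&(S>120)
rects(c,W,t&(W[...,0]<.655)&(W[...,2]>.03),'prongs')
rects(c,W,(H>10)&(H<26)&(S>90)&(S<170)&(W[...,2]<.04)&(W[...,0]>0.45)&(abs(W[...,1])<.06),'shim')
E
```

```text
t 11.35 tcp [0.528  0.0008 0.0246] rot [-1.7997e+02 -1.7000e-01  3.5100e+00] w 0.0397 F [ 0.02 -0.73 -0.21] -> d [0.0207 0.0003 0.0006] roll 0.0 j [ 21.4  21.3 -32.8   0.  -35.7  72.1]
foottop 3906 px [282  95  79  51] c 602.2 5.0 LxW 26.1 16.0 ang -86.5 z [53.8 55.5 56.7]
prongs 6285 px [226   0  48 157] c 613.8 29.5 LxW 50.9 12.1 ang 3.1 z [42.6 51.4 52.7]
prongs 6347 px [368   0  50 158] c 616.4 -18.2 LxW 51.0 12.5 ang 3.5 z [43.2 51.3 52.6]
shim 8044 px [273   0  96 117] c 624.4 6.4 LxW 47.2 40.1 ang 3.4 z [ 9.  10.2 11.3]
shim 8928 px [278 130  85 134] c 560.5 2.8 LxW 69.4 40.0 ang 3.4 z [ 9.3 10.3 11.3]
shim 1123 px [282 265  76  21] c 520.0 0.5 LxW 40.2 12.8 ang -83.2 z [ 9.4 10.4 11.3]
```

View pics/w5.png

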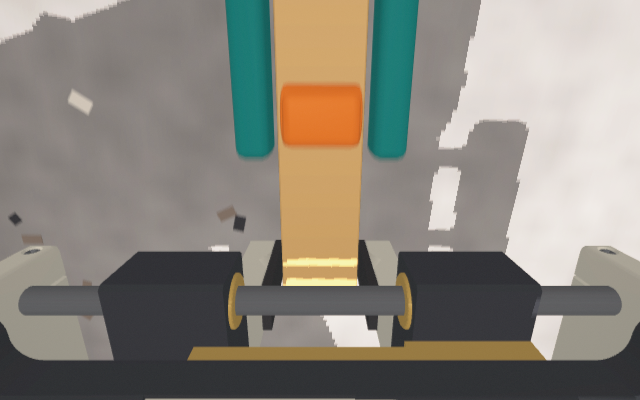

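Shim, foot and prongs line up: foot centre at (321,116), shim edges at columns 275 and 367. I'll slide on to the stop.

Emit:
{"api": "step_arm", "payload": {
  "motion": [
    [0.03,0.012,0,0,0],
    [0.03,0.018,0,0.001,0],
    [0.03,0.02,0,0.0015,0],
    [0.03,0.022,0,0.0015,0]
  ]
}}

```text
time_s: 11.9
tcp_pos: [0.5456, 0.0016, 0.0223]
eef_rot: [180.0, 0.1, 3.5]
contact_force: [-6.4, 0.0, 12.7]
gripper_width: 0.0392
```

```bash
python3 - <<'E'
from h import *
delta(0.5486,0.0018,0.024,3.5)
E
```

```text
t 11.9 tcp [0.5456 0.0016 0.0223] rot [1.7998e+02 1.1000e-01 3.5200e+00] w 0.0392 F [-6.36  0.   12.7 ] -> d [ 0.003   0.     -0.0017] roll 0.0 j [ 20.7  22.9 -30.3  -0.  -36.9  72.8]
```

Emit:
{"api": "step_arm", "payload": {
  "motion": [
    [0.03,0.0,0,-0.002,0],
    [0.03,0.002,0,-0.002,0],
    [0.03,0.004,0,-0.002,0]
  ]
}}

```text
time_s: 12.28
tcp_pos: [0.5506, 0.0021, 0.0235]
eef_rot: [180.0, 0.0, 3.5]
contact_force: [-3.6, -0.4, -1.1]
gripper_width: 0.039
```

```bash
python3 - <<'E'
from h import *
delta(0.5486,0.0018,0.024,3.5)
c=capture('wrist'); save('w6',c); W=cloud(c); H,S,V=hsvs(c)
rects(c,W,(H>3)&(H<18)&(S>170)&(V>150)&(abs(W[...,0]-.6)<.05)&(abs(W[...,1])<.06)&(W[...,2]>0.05),'foottop',20)
t=(H>78)&(H<95)&(S>120)
rects(c,W,t&(W[...,0]<.7)&(W[...,2]>.03),'prongs')
rects(c,W,t&(W[...,2]<.03),'stop')
sh=(H>10)&(H<26)&(S>90)&(S<170)&(W[...,2]<.04)&(W[...,0]>0.45)&(abs(W[...,1])<.06)
rects(c,W,sh,'shim'); print('shim max x',np.nanpercentile(W[sh][:,0],[.5,99.5]))
E
```

```text
t 12.28 tcp [0.5506 0.0021 0.0235] rot [1.7999e+02 3.0000e-02 3.5100e+00] w 0.039 F [-3.6  -0.36 -1.1 ] -> d [-0.0021  0.0002 -0.0005] roll 0.0 j [ 20.6  23.1 -29.7  -0.  -37.2  72.9]
foottop 3644 px [283 163  76  51] c 602.0 5.0 LxW 26.0 17.6 ang -86.6 z [53.  55.5 56.5]
prongs 8765 px [224   0  52 222] c 624.4 30.1 LxW 74.5 12.1 ang 3.2 z [42.6 51.4 52.7]
prongs 8851 px [366   0  54 223] c 627.1 -17.5 LxW 74.8 12.4 ang 3.1 z [43.  51.3 52.6]
shim 13346 px [273   0  96 167] c 635.5 7.2 LxW 70.1 40.1 ang 3.4 z [ 7.8  8.9 10. ]
shim 4580 px [280 195  80  86] c 566.2 3.2 LxW 56.1 40.0 ang 3.2 z [ 8.2  9.2 10.1]
shim max x [0.53999772 0.67025631]
```

View pics/w6.png

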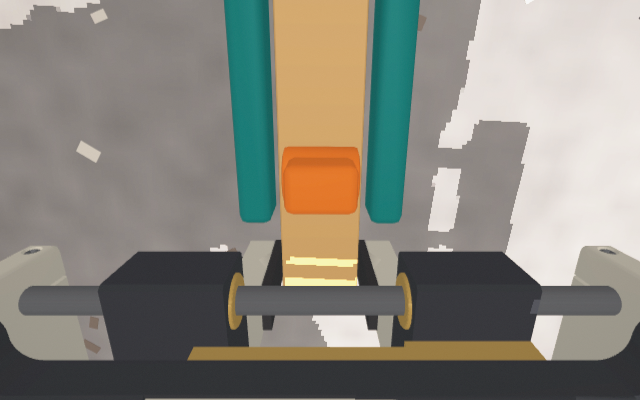

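Emit:
{"api": "step_arm", "payload": {
  "motion": [
    [0.03,0.003,0,0,0],
    [0.03,0.005,0,0,0]
  ]
}}

```text
time_s: 12.58
tcp_pos: [0.551, 0.0016, 0.0224]
eef_rot: [179.9, 0.5, 3.4]
contact_force: [-17.4, 5.7, 14.1]
gripper_width: 0.0395
```

```bash
python3 - <<'E'
from h import *
delta(0.5486,0.0018,0.024,3.5)
E
```

```text
t 12.57 tcp [0.551  0.0016 0.0224] rot [179.94   0.53   3.43] w 0.0395 F [-17.42   5.66  14.13] -> d [-0.0024 -0.0004 -0.0016] roll -0.001 j [ 20.5  23.5 -29.2  -0.2 -37.8  73.1]
```

Emit:
{"api": "step_arm", "payload": {
  "motion": [
    [0.03,-0.003,0,0,0],
    [0.0876,-0.004,0,0,0],
    [0.0876,-0.004,0,0,0],
    [0.0876,-0.004,0,0,0],
    [0.0876,-0.004,0,0,0]
  ]
}}

```text
time_s: 13.2
tcp_pos: [0.5522, 0.0022, 0.0237]
eef_rot: [-180.0, -0.0, 3.5]
contact_force: [0.4, -0.3, -0.2]
gripper_width: 0.0736
```

Emit:
{"api": "step_arm", "payload": {
  "motion": [
    [0.0876,-0.004,0,-0.03,0],
    [0.0876,-0.02,0,-0.08,0],
    [0.0876,-0.06,0,-0.13,0],
    [0.0876,-0.06,0,-0.13,0],
    [0.0876,-0.06,0,-0.13,0]
  ]
}}

```text
time_s: 13.82
tcp_pos: [0.4921, -0.0013, 0.1539]
eef_rot: [-180.0, -0.1, 3.5]
contact_force: [0.1, -0.1, 0.4]
gripper_width: 0.0878
```

```bash
python3 - <<'E'
from h import *
delta(0.35,0.25,0.2,1)
c=capture('wrist'); save('w7',c); W=cloud(c); H,S,V=hsvs(c)
rects(c,W,(H>3)&(H<18)&(S>170)&(V>150)&(abs(W[...,0]-.6)<.05)&(abs(W[...,1])<.06)&(W[...,2]>0.05),'foottop',20)
sh=(H>10)&(H<26)&(S>90)&(S<170)&(W[...,2]<.04)&(W[...,0]>0.45)&(abs(W[...,1])<.06)
rects(c,W,sh,'shim'); print('shim x',np.nanpercentile(W[sh][:,0],[.5,99.5]))
E
```

```text
t 13.82 tcp [ 0.4921 -0.0013  0.1539] rot [-1.7996e+02 -8.0000e-02  3.5100e+00] w 0.0878 F [ 0.14 -0.08  0.35] -> d [-0.1264 -0.2596 -0.0461] roll 0.044 j [ 22.8   8.1 -29.3  -0.  -52.5  70.7]
foottop 1067 px [301  38  39  29] c 601.5 5.3 LxW 25.7 17.6 ang -86.4 z [53.5 55.5 56.8]
shim 5634 px [295   0  52 146] c 587.8 4.3 LxW 111.4 39.8 ang 3.3 z [7.  8.3 9.5]
shim x [0.53259195 0.64331398]
```

View pics/w7.png

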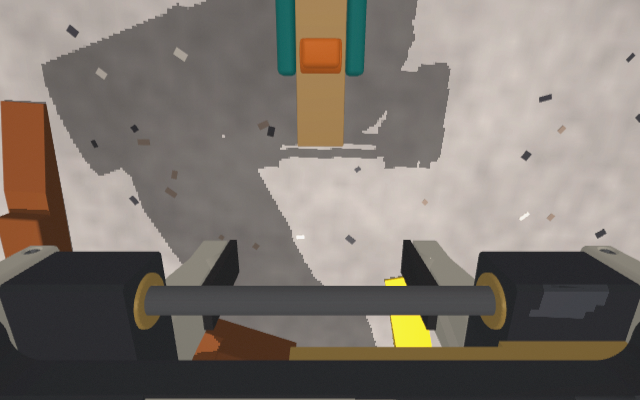

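The shim rests at the stop with its rear edge at (321,146), about 69 mm behind the foot as expected. Next is the wedge.

Emit:
{"api": "step_arm", "payload": {
  "motion": [
    [0.0876,-0.05,-0.05,-0.046,0.03],
    [0.0876,-0.126,-0.15,-0.046,0.06],
    [0.0876,-0.126,-0.26,-0.046,0.06],
    [0.0876,-0.126,-0.26,-0.046,0.06],
    [0.0876,-0.126,-0.26,-0.046,0.06]
  ]
}}

```text
time_s: 14.5
tcp_pos: [0.3494, 0.2523, 0.1986]
eef_rot: [179.9, 0.1, 0.1]
contact_force: [1.1, -0.3, 0.2]
gripper_width: 0.0877
```

Emit:
{"api": "step_arm", "payload": {
  "motion": [
    [0.0876,0,0,0,0],
    [0.0876,0,0,0,0]
  ]
}}

```text
time_s: 14.75
tcp_pos: [0.35, 0.2502, 0.1982]
eef_rot: [179.8, 0.1, 0.1]
contact_force: [1.6, -0.0, -0.7]
gripper_width: 0.0877
```

```bash
python3 - <<'E'
from h import *
c=capture('wrist'); save('w8',c); W=cloud(c); H,S,V=hsvs(c)
m=(H<14)&(S>110)&(W[...,2]<.06)&(W[...,2]>0.0015)&(abs(W[...,0]-0.48)<.12)&(abs(W[...,1]-0.257)<.06)
rects(c,W,m,'wedge')
rects(c,W,m&(W[...,2]>0.026),'gripblock')
for l in ['wedge_grip','wedge_tip']:
    print(l,[(round(float(d['p']),2),np.round(d['location'],4).tolist()) for d in spotter.tip_of('wrist',l)])
delta(0.43,0.256,0.023,0)
E
```

```text
wedge 5060 px [292   0  41 128] c 457.2 257.2 LxW 107.6 35.6 ang -0.5 z [12.6 19.6 33.1]
wedge 269 px [353 151  19  17] c 368.5 206.5 LxW 18.2 16.6 ang -89.2 z [3.9 5.9 8.1]
gripblock 2482 px [292  64  40  64] c 430.4 257.2 LxW 53.8 35.2 ang -1.0 z [30.9 32.2 33.4]
wedge_grip [(0.86, [0.222, 0.3147, 0.0112]), (0.79, [0.4286, 0.2547, 0.0177]), (0.71, [0.3027, 0.0543, 0.0248])]
wedge_tip [(0.89, [0.3023, 0.4106, 0.0023]), (0.76, [0.3576, 0.2178, 0.0038])]
t 14.9 tcp [0.3506 0.2493 0.1989] rot [ 1.7992e+02  5.0000e-02 -3.0000e-02] w 0.0876 F [-0.07 -0.2  -0.17] -> d [ 0.0794 -0.0067  0.1759] roll -0.001 j [ 61.9  -0.9 -32.4  -0.  -58.6  28.1]
```

View pics/w8.png

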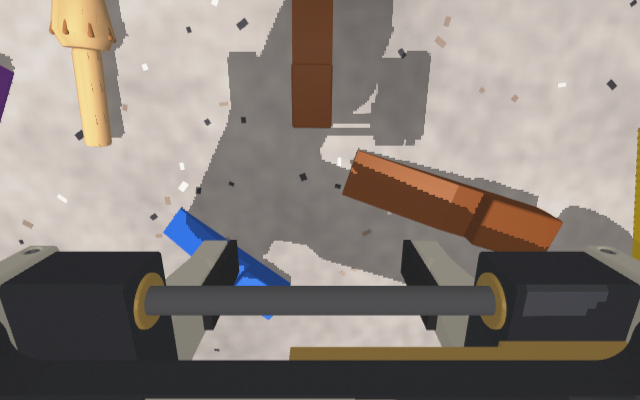

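The small brown wedge's grip block is at (312,95), centred at world (0.430, 0.257). Next I'll grasp it.

Emit:
{"api": "step_arm", "payload": {
  "motion": [
    [0.0876,0.06,-0.008,0.03,0.012],
    [0.0876,0.08,-0.008,0.09,0.012],
    [0.0876,0.08,-0.008,0.14,0.012],
    [0.0876,0.08,-0.008,0.165,0.012],
    [0.0876,0.08,-0.008,0.173,0.012]
  ]
}}

```text
time_s: 15.52
tcp_pos: [0.4302, 0.2564, 0.0248]
eef_rot: [179.8, 0.1, -0.7]
contact_force: [-0.2, 1.2, 0.7]
gripper_width: 0.0875
```

Emit:
{"api": "step_arm", "payload": {
  "motion": [
    [0.06,0,0,0,0],
    [0.02,0,0,0,0],
    [0.02,0,0,0,0],
    [0.02,0,0,0,0],
    [0.02,0,0,0,0]
  ],
  "newtons": 35
}}

```text
time_s: 16.15
tcp_pos: [0.4303, 0.2586, 0.0269]
eef_rot: [-180.0, -0.0, -0.6]
contact_force: [-0.1, 0.6, -0.5]
gripper_width: 0.0434
```

Emit:
{"api": "step_arm", "payload": {
  "motion": [
    [0.02,0,0,0,0],
    [0.02,0,0,0,0],
    [0.02,0,0,0,0]
  ]
}}

```text
time_s: 16.52
tcp_pos: [0.4303, 0.2585, 0.0267]
eef_rot: [-180.0, -0.0, -0.6]
contact_force: [-1.7, -0.8, 4.8]
gripper_width: 0.0359
```

```bash
python3 - <<'E'
from h import *
delta(0.43,0.256,0.15,3.4)
E
```

```text
t 16.52 tcp [0.4303 0.2585 0.0267] rot [-180.     -0.     -0.61] w 0.0359 F [-1.74 -0.77  4.8 ] -> d [-0.0002  0.0025 -0.1233] roll -0.07 j [ 53.5  19.3 -35.9  -0.  -34.8  35.9]
```

Emit:
{"api": "step_arm", "payload": {
  "motion": [
    [0.02,0,0,-0.04,0],
    [0.02,0,0,-0.09,-0.02],
    [0.02,0.01,0.06,-0.1,-0.04],
    [0.02,0.021,0.12,-0.1,-0.07],
    [0.02,0.021,0.18,-0.1,-0.07]
  ]
}}

```text
time_s: 17.15
tcp_pos: [0.4496, 0.0768, 0.1267]
eef_rot: [-180.0, -0.0, 3.4]
contact_force: [0.9, -0.5, -0.7]
gripper_width: 0.0357
```

Emit:
{"api": "step_arm", "payload": {
  "motion": [
    [0.02,0,0.06,0,0],
    [0.02,0,0.082,0,0],
    [0.02,0,0.082,0,0],
    [0.02,0,0.082,0,0]
  ]
}}

```text
time_s: 17.65
tcp_pos: [0.4542, -0.0034, 0.1264]
eef_rot: [-180.0, 0.0, 3.4]
contact_force: [-0.2, -0.2, -0.7]
gripper_width: 0.036
```

```bash
python3 - <<'E'
from h import *
delta(0.4488,-0.0038,0.0375,3.4)
c=capture('wrist'); save('w9',c); W=cloud(c); H,S,V=hsvs(c)
rects(c,W,(H<14)&(S>110)&(W[...,2]>.07)&(W[...,0]>.4)&(abs(W[...,1])<.04),'wedge')
E
```

```text
t 17.65 tcp [ 0.4542 -0.0034  0.1264] rot [-1.80e+02  1.00e-02  3.37e+00] w 0.036 F [-0.22 -0.16 -0.65] -> d [-0.0054  0.0001  0.0889] roll -0.001 j [ 24.5   6.5 -35.6  -0.  -47.9  68.8]
wedge 22328 px [280   0  82 286] c 513.5 -0.2 LxW 125.6 36.0 ang 3.0 z [104.1 114.8 132.3]
wedge 930 px [283 315  73  13] c 453.8 -3.4 LxW 52.9 35.3 ang 2.7 z [131.  131.9 189.8]
```

View pics/w9.png

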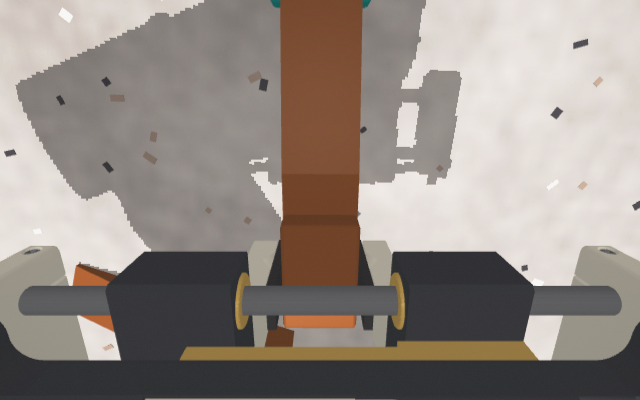

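The wedge hangs straight and level in the gripper, spanning columns 280–362. I'll lower it onto the shim and start in.

Emit:
{"api": "step_arm", "payload": {
  "motion": [
    [0.02,0,0,0.05,0],
    [0.02,0,0,0.08,0],
    [0.02,0,0,0.089,0],
    [0.02,0.02,0,0.09,0],
    [0.02,0.04,0,0.09,0]
  ]
}}

```text
time_s: 18.32
tcp_pos: [0.4954, -0.0003, 0.0374]
eef_rot: [-180.0, -0.1, 3.5]
contact_force: [0.6, -0.3, -0.8]
gripper_width: 0.0355
```

```bash
python3 - <<'E'
from h import *
delta(0.5216,0.0006,0.0355,3.4)
c=capture('wrist'); save('w10',c); W=cloud(c); H,S,V=hsvs(c)
c=capture('side'); cv2.imwrite('pics/s10.png',cv2.resize(c['image'][130:230,210:370],None,fx=5,fy=5,interpolation=cv2.INTER_CUBIC)[:,:,::-1])
E
```

```text
t 18.32 tcp [ 4.954e-01 -3.000e-04  3.740e-02] rot [-1.7999e+02 -6.0000e-02  3.4900e+00] w 0.0355 F [ 0.6  -0.32 -0.77] -> d [0.0262 0.0007 0.0019] roll 0.002 j [ 22.8  17.8 -36.2   0.  -35.9  70.7]
```

View pics/w10.png

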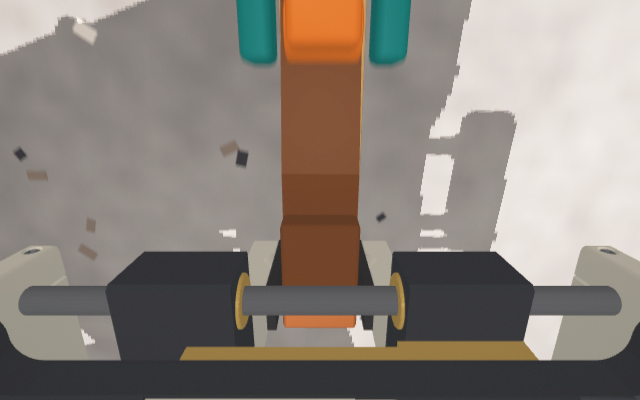

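View pics/s10.png

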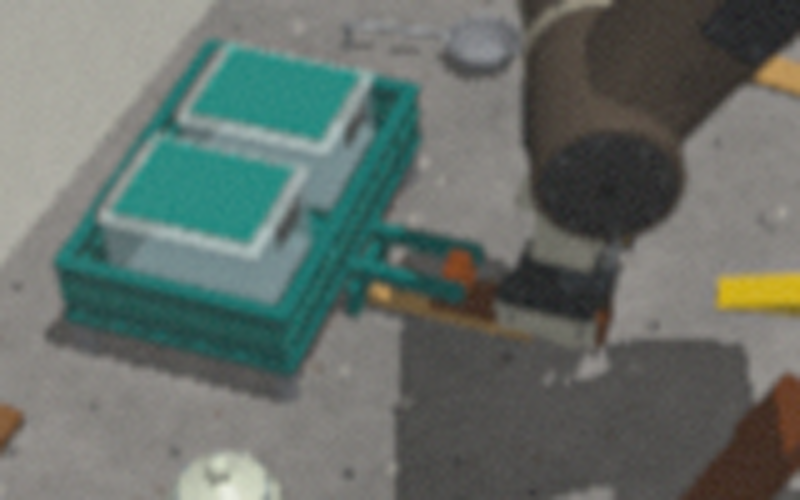

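The wedge tip is under the foot at (323,30) in the wrist view and centred. I'll settle it onto the shim and feel for contact.

Emit:
{"api": "step_arm", "payload": {
  "motion": [
    [0.02,0.005,0,0.0015,0],
    [0.02,0.01,0,0.0025,0],
    [0.02,0.01,0,0.0025,0]
  ]
}}

```text
time_s: 18.8
tcp_pos: [0.5041, -0.0006, 0.0346]
eef_rot: [180.0, 0.0, 3.4]
contact_force: [-1.7, 0.3, 5.0]
gripper_width: 0.0359
```

Emit:
{"api": "step_arm", "payload": {
  "motion": [
    [0.02,0.006,0,0,0],
    [0.02,0.01,0,0,0],
    [0.02,0.01,0,0,0]
  ]
}}

```text
time_s: 19.18
tcp_pos: [0.5142, -0.0001, 0.0347]
eef_rot: [180.0, -0.0, 3.4]
contact_force: [-1.6, -1.0, 4.8]
gripper_width: 0.036
```

Emit:
{"api": "step_arm", "payload": {
  "motion": [
    [0.02,0.003,0,0,0],
    [0.02,0.006,0,0,0],
    [0.02,0.006,0,0,0]
  ]
}}

```text
time_s: 19.55
tcp_pos: [0.5198, 0.0001, 0.0347]
eef_rot: [180.0, 0.0, 3.4]
contact_force: [-3.9, -0.7, 6.5]
gripper_width: 0.036
```

```bash
python3 - <<'E'
from h import *
delta(0.5216,0.0006,0.0355,3.4)
c=capture('wrist'); save('w11',c); W=cloud(c); H,S,V=hsvs(c)
rects(c,W,(H>3)&(H<18)&(S>170)&(V>150)&(abs(W[...,0]-.6)<.03)&(abs(W[...,1])<.03)&(W[...,2]>0.052),'foottop',20)
E
```

```text
t 19.55 tcp [5.198e-01 1.000e-04 3.470e-02] rot [1.7998e+02 3.0000e-02 3.4100e+00] w 0.036 F [-3.94 -0.71  6.53] -> d [ 0.0018 -0.0004 -0.0008] roll 0.0 j [ 21.7  19.9 -33.2   0.  -36.9  71.7]
foottop 3810 px [283  70  74  54] c 601.3 5.0 LxW 26.0 18.0 ang -86.8 z [53.7 55.5 56.7]
```

Emit:
{"api": "step_arm", "payload": {
  "motion": [
    [0.02,0.003,0,0,0],
    [0.02,0.003,0,0,0]
  ]
}}

```text
time_s: 19.85
tcp_pos: [0.5217, -0.0, 0.0347]
eef_rot: [180.0, 0.1, 3.4]
contact_force: [-6.1, -0.9, 11.0]
gripper_width: 0.0354
```

Emit:
{"api": "step_arm", "payload": {
  "motion": [
    [0.02,0.003,0,0,0],
    [0.02,0.003,0,0,0]
  ]
}}

```text
time_s: 20.1
tcp_pos: [0.5241, -0.0001, 0.0347]
eef_rot: [179.9, 0.2, 3.4]
contact_force: [-8.9, -0.1, 13.7]
gripper_width: 0.0357
```

```bash
python3 - <<'E'
from h import *
delta(0.5216,0.0006,0.0355,3.4)
c=capture('wrist'); save('w12',c); W=cloud(c); H,S,V=hsvs(c)
rects(c,W,(H>3)&(H<18)&(S>170)&(V>150)&(abs(W[...,0]-.6)<.03)&(abs(W[...,1])<.03)&(W[...,2]>0.052),'foottop',20)
E
```

```text
t 20.1 tcp [ 5.241e-01 -1.000e-04  3.470e-02] rot [179.95   0.19   3.39] w 0.0357 F [-8.94 -0.06 13.71] -> d [-0.0024 -0.0008 -0.0008] roll -0.0 j [ 21.5  20.3 -32.5  -0.  -37.4  71.9]
foottop 3774 px [282  83  74  53] c 601.3 4.9 LxW 26.0 18.0 ang -86.6 z [54.1 56.1 57.3]
```

The foot has begun to give: its top is up 0.6 mm. I'll go about 7 mm further, easing the downward force slightly.

Emit:
{"api": "step_arm", "payload": {
  "motion": [
    [0.02,0.002,0,-0.0003,0],
    [0.02,0.004,0,-0.0005,0],
    [0.02,0.004,0,-0.0005,0]
  ]
}}

```text
time_s: 20.52
tcp_pos: [0.5281, 0.0002, 0.0347]
eef_rot: [180.0, 0.2, 3.4]
contact_force: [-6.3, -0.8, 6.7]
gripper_width: 0.0358
```

```bash
python3 - <<'E'
from h import *
delta(0.531,0.0006,0.0347,3.4)
c=capture('wrist'); save('w13',c); W=cloud(c); H,S,V=hsvs(c)
rects(c,W,(H>3)&(H<18)&(S>170)&(V>150)&(abs(W[...,0]-.6)<.03)&(abs(W[...,1])<.03)&(W[...,2]>0.052),'foottop',20)
E
```

```text
t 20.52 tcp [5.281e-01 2.000e-04 3.470e-02] rot [179.96   0.2    3.37] w 0.0358 F [-6.33 -0.76  6.75] -> d [ 0.003  -0.0002 -0.    ] roll -0.001 j [ 21.3  20.6 -32.   -0.  -37.6  72.1]
foottop 3675 px [282  95  74  52] c 601.5 4.9 LxW 26.1 17.7 ang -86.7 z [55.  56.9 58. ]
```

Now 1.4 mm of give; a further 4 mm should bring it to about 2.2 mm.

Emit:
{"api": "step_arm", "payload": {
  "motion": [
    [0.02,0.002,0,0,0],
    [0.02,0.004,0,0,0],
    [0.02,0.004,0,0,0],
    [0.02,0.004,0,0,0]
  ]
}}

```text
time_s: 21.08
tcp_pos: [0.5314, 0.0002, 0.0347]
eef_rot: [179.9, 0.3, 3.4]
contact_force: [-9.2, -1.6, 11.0]
gripper_width: 0.0356
```

```bash
python3 - <<'E'
from h import *
delta(0.531,0.0006,0.0347,3.4)
c=capture('wrist'); save('w14',c); W=cloud(c); H,S,V=hsvs(c)
rects(c,W,(H>3)&(H<18)&(S>170)&(V>150)&(abs(W[...,0]-.6)<.03)&(abs(W[...,1])<.03)&(W[...,2]>0.052),'foottop',20)
rects(c,W,(H>10)&(H<26)&(S>90)&(S<170)&(W[...,2]<.03)&(W[...,0]>0.45)&(abs(W[...,1])<.06),'shim')
rects(c,W,(H<14)&(S>110)&(S<220)&(W[...,2]>.01)&(W[...,2]<.05)&(W[...,0]>.45)&(abs(W[...,1])<.04),'wedge')
c=capture('side'); cv2.imwrite('pics/s14.png',cv2.resize(c['image'][130:230,210:370],None,fx=5,fy=5,interpolation=cv2.INTER_CUBIC)[:,:,::-1])
E
```

```text
t 21.07 tcp [5.314e-01 2.000e-04 3.470e-02] rot [179.94   0.26   3.37] w 0.0356 F [-9.25 -1.55 11.  ] -> d [-0.0003 -0.0004  0.    ] roll -0.001 j [ 21.2  20.9 -31.5  -0.  -37.9  72.2]
foottop 3616 px [282 105  73  51] c 601.7 4.9 LxW 26.0 17.5 ang -87.2 z [55.7 57.5 58.7]
shim 5984 px [274   0  89 114] c 629.6 6.9 LxW 47.6 39.9 ang 2.5 z [ 8.4 14.7 18.6]
shim 353 px [298  83  40  12] c 616.1 6.2 LxW 17.5 4.7 ang -86.7 z [17.7 18.9 20. ]
shim 72 px [355 132   5  20] c 594.2 -13.4 LxW 8.5 2.0 ang -0.0 z [22.1 23.3 24.5]
shim 1975 px [280 150  79  42] c 579.9 4.4 LxW 38.4 18.9 ang -87.4 z [24.1 25.8 27. ]
shim 1597 px [281 187  78  31] c 561.7 3.3 LxW 39.6 19.5 ang -83.1 z [25.2 26.3 27.6]
wedge 18737 px [280   0  82 286] c 590.5 3.2 LxW 125.2 37.5 ang 3.6 z [12.2 25.6 40.8]
wedge 833 px [284 316  72  12] c 508.4 -1.0 LxW 34.9 8.2 ang -87.5 z [39.3 40.2 41. ]
```

View pics/w14.png

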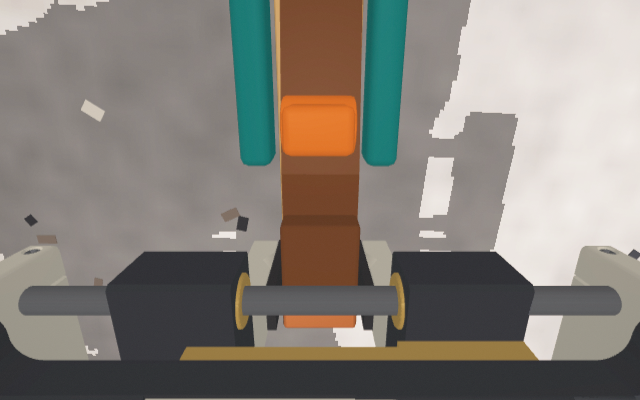

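View pics/s14.png

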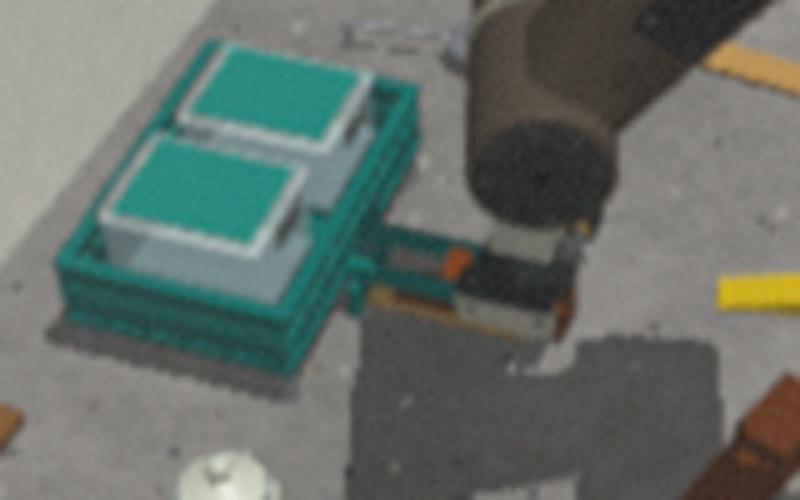

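The foot top has risen from 55.5 to 57.5 mm, about 2 mm of give. The wedge is straight and centred under it at (320,125). I'll hold briefly and check for drift.

Emit:
{"api": "step_arm", "payload": {
  "motion": [
    [0.02,0,0,0,0],
    [0.02,0,0,0,0],
    [0.02,0,0,0,0],
    [0.02,0,0,0,0]
  ]
}}

```text
time_s: 21.68
tcp_pos: [0.5313, 0.0002, 0.0347]
eef_rot: [179.9, 0.3, 3.4]
contact_force: [-9.3, -0.8, 10.2]
gripper_width: 0.0361
```

```bash
python3 - <<'E'
from h import *
delta(0.531,0.0006,0.0347,3.4)
c=capture('wrist'); W=cloud(c); H,S,V=hsvs(c)
rects(c,W,(H>3)&(H<18)&(S>170)&(V>150)&(abs(W[...,0]-.6)<.03)&(abs(W[...,1])<.03)&(W[...,2]>0.052),'foottop',20)
c=capture('scene'); save('sc15',c)
for l in ['sugar_pot','reamer','tea_strainer','cup','spice_jar','shim_a_center']:
    print(l,[(round(float(d['p']),2),np.round(d['location'],3).tolist()) for d in spotter.tip_of('scene',l)][:2])
E
```

```text
t 21.68 tcp [5.313e-01 2.000e-04 3.470e-02] rot [179.94   0.26   3.36] w 0.0361 F [-9.28 -0.83 10.2 ] -> d [-0.0003 -0.0004 -0.    ] roll -0.001 j [ 21.2  20.9 -31.5  -0.  -37.9  72.2]
foottop 3601 px [282 105  73  51] c 601.6 5.0 LxW 26.2 17.7 ang -86.8 z [55.6 57.6 58.7]
sugar_pot [(0.69, [0.53, -0.0, 0.023]), (0.58, [0.666, 0.304, 0.004])]
reamer [(0.67, [0.472, 0.456, 0.001]), (0.4, [0.616, 0.451, -0.001])]
tea_strainer [(0.68, [0.706, -0.311, 0.0])]
cup [(0.96, [0.615, 0.45, -0.0])]
spice_jar [(0.55, [0.61, -0.419, 0.001])]
shim_a_center [(0.82, [0.481, -0.39, 0.008])]
```

Nothing is drifting and the other items are in place, so I'm handing in.

```bash
python3 - <<'E'
from h import *
workorder.close_job()
print(r.get_state()['contact_force'], r.get_state()['tcp_pos'])
E
```

```text
the job is handed in; nothing more can be done
the job is handed in; nothing more can be done
```

I laid one bamboo shim under the foot and drove the small dark wedge in on top of it until the foot gave by about 2 mm. I handed the job in at about 22 s, still gripping the wedge. No verdict was reported, so the result rests on my own checks.

- **Shim:** I slid it in until I felt the stop (about 17 N) and let go. It lies within about 1 mm sideways of the foot's line.
- **One shim, not two:** I measured the gap at about 19.5 mm from the wrist camera. A second shim would have left only about 3.5 mm for the wedge's 3 mm tip. The other shim stayed about 0.4 m away.
- **Wedge:** It sat straight and centred, gripped at 35 N. The foot's top rose from 55.5 to 57.5 mm, and the push was about 9 N. Nothing drifted over a 0.5 s hold before I handed in.
- **Other items:** The sugar pot, reamer, strainer, cup and jar were all seen within about 5 mm of where they started.

**Disagreements:**
- The side camera put the gap nearer 23 mm. The wrist and scene cameras both gave 19 to 20 mm, and the point where the wedge went tight agreed with them.
- In the last picture the detector also reported a false "sugar pot" at the gripper. It found the real one at its starting place as well.

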